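# Open the steam steriliser through its safety catch

### The job

Open up the bench steam steriliser so that the moulds inside can be taken out: swing its front latch well out and down off the lid, ease the lid up a crack, to about where its safety catch stops it (do not force it), so that the steam can escape, push the catch behind the lid's front skirt aside, then raise the lid fully open and let go. Leave the other things on the bench where they are.

Things in the scene. Friction and masses are not known exactly. Their poses are not given: they have to be found in the camera images.
- steriliser: stainless box fixed to the bench, 220 mm deep (its x), 320 wide (its y), rim 105 mm up, two moulds inside. Origin on the bench under its centre; x points from front to hinge side, z up; 'frame' below means this one, in mm. On its front: bracket ears of the latch (x to -154, y +-30, z 42 to 66); guard box over the catch's pivot (x -134 to -110, y 70 to 135, z 22 to 66).
- lid (a joint): lid angle: 0 shut, grows as it opens, stop at 1.30 rad (fully open). 0.8 to 1.1 kg, spring-balanced and stiff: stays where it is left, 3 to 6 N at the handle to lift. Locked until the front latch is swung out; then free to 0.15 rad, where a striker in its skirt meets the safety catch's hook; free to the stop once the catch is aside.
- lid_hinge (a point): mid-point of the hinge axis, at (115, 0, 110) in the frame; the axis runs along y. Its axes turn with the lid and equal the steriliser's when shut. Lid: 260 mm deep, 344 wide, top face 35 mm above the hinge when shut. Front skirt 3 mm thick, outer face 256 mm from the hinge (x -141 in the frame), its lower edge 70 mm above the bench when shut, about 109 mm at lid angle 0.15.
- lid_handle (a point): middle of the lid's black round bar handle: 14 mm thick, 160 mm long, parallel to the hinge, on two posts 140 mm apart, its centre 40 mm above the lid's top face; at (-210, 0, 75) mm from the hinge in the lid's axes. Lid shut: 185 mm above the bench.
- latch (a joint): angle of the latch lever at the middle of the front: 0 locked, its claw over a keeper on the lid's skirt (starts at 0 to 0.08); grows as the lever swings outwards, away from the lid, and down; stop at 1.40 rad (about level). Clear of the lid from 0.3 rad; well out is beyond 0.6. Stiff pivot (2 N at the grip): stays where it is left.
- latch_pivot (a point): pivot of the latch at (-146, 0, 55) in the frame, turning about the y axis; its axes turn with the lever and equal the steriliser's at latch angle 0
- latch_grip (a point): middle of the latch's black round grip, 18 mm thick and 55 mm long, standing up in front of the lid and leaning a little outwards; at (-26.5, 0, 113) mm from the pivot at angle 0, so 168 mm above the bench; the free end is 28 mm beyond this point
- catch (a joint): angle of the safety catch, an upright lever behind the lid's front skirt: 0 hooked, grows as it is pushed sideways to the steriliser's +y (away from the latch), stop at 0.50 rad. The hook is clear of the striker from 0.25; aside is beyond 0.3. Turns about the x axis at (-116, 100, 40) in the frame. Stiff pivot (2 N at the tab): stays where it is put.
- catch_tab (a point): middle of the catch's push tab, 12 mm wide (y), 16 high, reaching 16 mm forward from the lever, x -137 to -121; centre at (-129, 100, 80) in the frame when hooked. 0.4 rad of catch is 16 mm here. Hidden by the skirt while the lid is shut; with the lid at 0.11 to 0.15 rad, shut fingers tilted some 45 degrees reach in from the front below the skirt and push its side.
- striker: small steel tongue 20 mm wide inside the lid's front skirt; it meets the hook at lid angle 0.15. Origin at the hinge.
- hook: nose at the top of the safety catch, 16 mm wide, that holds the striker down. Origin at the catch's pivot.
- mould_mid (a point): bystander: grey silicone mould 200 x 320 x 14 mm with star pockets, on a 22 mm high wire rack; point at its centre
- funnel: bystander: steel confectioner's funnel standing mouth down, 168 mm across, 185 mm high, side handle out to 140 mm; origin under its centre
- bowl: bystander: steel bowl 120 mm wide, 60 mm high; origin under its centre
- jar: bystander: glass jar 68 mm wide, 95 mm high; origin under its centre
- spatula_grip (a point): bystander: spatula 240 mm long lying flat; point at its handle
- timer: bystander: white kitchen timer 30 x 70 x 60 mm; origin under its centre
- cutter: bystander: steel star cutter 85 mm wide, 35 mm high; origin under its centre

How it is judged:
By the outcome, as a careful person would: the job done as asked, in the order asked, and still so for the second after the job is handed in, with the robot touching nothing.
It also fails if it takes over 72 s, if anything falls off the work surface, if the arm or the gripper's body presses on something with over 40 N, if the wrist force passes 120 N, or if a joint passes its speed limit or range.

### The arm

A 6-joint arm with a two-finger parallel gripper is mounted at the origin on the work surface. World frame = base frame: x ahead of the robot, y to its left, z up, the work surface at z = 0. Lengths are in m, angles in rad, forces in N, time in s.
With the tool pointing down it reaches from about 0.325 to 0.875 m from the base axis. Payload 4.4 kg.
Tool frame: the origin (TCP) lies at the very end of the fingers, on their centre line; the grasp point (between the pads) lies 19 mm behind it; z points along the fingers, y is the direction in which the jaws open and shut (so a half turn about z gives the same grasp; the last joint's range is limited). The gripper opens to 85 mm and grips with 20 to 120 N. Pads are 22 mm wide; open, the fingers measure 114 mm over their backs; the gripper's body (76 mm by 85 mm) begins 54 mm behind the grasp point. The pads swing forward as they close: fully open they stand 13 mm farther back than shut.
Start: joints at [0.998, 0.207, 1.542, -0, 1.393, -0.15], TCP at [0.236, 0.524, 0.231] pointing down, gripper open.
Joint ranges: [-2.73, 2.73], [-0.86, 2.22], [0.23, 2.46], [-1.11, 4.25], [0.08, 2.63], [-2.82, 2.82]. Speed limits (rad/s): [2.79, 2.79, 3.14, 3.14, 3.14, 3.14].

### API

Orientations are given as [roll, pitch, yaw] about the fixed x, y, z axes, in that order (R = Rz(yaw) Ry(pitch) Rx(roll)).
In Python, from cell import r, optics, close_job gives the robot as it stands.
- The arm moves only by the tool move_arm, never from a script. Its argument "commands" is a list of rows, each a list of 4 numbers: the shift along the world's x, y, z each as a share of 0.04 m, from -1 to 1, then the turn about the world's z as a share of 10 degrees, from -1 to 1. In form: [[tx, ty, tz, twist], ...]. A call has 1 to 5 rows; each row shifts and turns the commanded pose from where the row before left it; what a row does not reach is not made up. A row lasts 1/8 s, in which the tool goes at most 62.5 mm and 10.7 degrees, less where a joint would pass 70% of its speed; a pose out of reach is approached as far as the arm can. A call with a number of a shift or a turn outside -1 to 1 is refused whole. A call with a gripper value outside its range is refused whole. "jaw" is the opening, from 0 (shut) to 1 (fully open), set as the call begins (left out, the last holds). The fingers move at their own pace and stop on an object; "squeeze" is the grip in N (left out, the last holds). Time passes only in rows, so rows that do not move let the fingers close. It gives the time, the measured TCP pose, the force and the opening at its end, in the units of the state.
- r.observe(): the state, without advancing time (a new reading comes with each control period).
- optics.get_image(name): name is "scene" or "top" or "wrist"; returns a dict with "image" (480x640x3 uint8, blue, green, red), "camera_matrix" (3x3 intrinsics, pixels), "view" (4x4, takes a point from world to camera coordinates). Camera axes: x right, y up, looking along -z (the intrinsics and any distortion apply to the point x, -y, -z); pixel columns grow to the right and rows downward; lengths in m; the calibration is good to about 2 mm. A picture is of the moment at which its call begins. There is no depth.
- close_job(): hands the job in, once; it reports no verdict.
Trained networks look in a picture, given as the dict that the camera call returned (one of the last four; its "shot" number tells which), for a name from the list of things; names that differ only in an ending like _2 or _b are one class to them, and where a whole thing is asked for, a point or a joint stands for the part that bears it (a point fixed in the world has none). Each returns a list of dicts, best first, with "confidence" (0 to 1); they miss things now and then, are a little off and sometimes report something else, mostly with a low value. They report only what shows in the picture. A call takes as long as a camera call.
- optics.recognise(picture, name): "position" ([x, y, z] in m, in the coordinates of the camera as it stood for that picture, good to about 4 mm: the middle of the surface that is visible of it).
- optics.outline_of(picture, name): "mask" (480x640 bool, what is visible of it).
- optics.mark_of(picture, name): "position" ([x, y, z] in m, in the coordinates of the camera as it stood for that picture, good to about 4 mm: a listed point, or the origin of a listed thing).
The state is a dict: "t": time; "joint_positions": joint angles; "dq": joint speeds; "tau": joint torques, N m; "tcp_pos": TCP position; "eef_rot": TCP orientation; "force": force on the tool from outside, world axes, zero at the start; "ft_torque": the same for the moment, N m; "width": opening from 0.0 (shut) to 1.0 (fully open).
Only numpy, scipy, OpenCV 4.12 (cv2) and the standard library are available. Lean on these libraries where they do the work, as an engineer would, in place of code of your own. Each camera call takes 0.05 s, during which the arm holds its last target.

## Working session

There is one attempt and no reset: what is moved stays moved. The work goes in short steps, Python scripts to look and compute and a tool call to move; the robot and the scene stay as the last step left them, time stands still between calls to the robot, and variables do not carry over. Pictures are saved under pics/ and viewed, and the job is handed in when it is done.

Besides the shell and the picture viewer there is one more tool, called after "Request:" as name([rows], argument=value, ...), one row to a line, values as JSON. move_arm: Moves the arm, as the interface text tells. Shift numbers are shares of 0.04 m and turn numbers shares of 10 degrees, none past 1 either way. Its arguments: {"type":"object","properties":{"commands":{"type":"array"},"jaw":{"type":"number"},"squeeze":{"type":"number"}},"required":["commands"]}

```bash
ls; mkdir -p pics
cat > h.py <<'E'
import numpy as np, cv2
from cell import r, optics, close_job
def shot(cam,fn=None):
    p=optics.get_image(cam)
    if fn: cv2.imwrite('pics/'+fn,p['image'])
    return p
def w(p,c):
    return (np.linalg.inv(p['view'])@np.append(c,1))[:3]
def proj(p,X):
    c=p['view']@np.append(X,1); K=p['camera_matrix']
    q=K@np.array([c[0],-c[1],-c[2]]); return q[:2]/q[2]
E
python3 - <<'E'
from h import *
for cam in ['scene','top']:
    p=shot(cam,cam+'0.png')
    for n in ['steriliser','lid_hinge','lid_handle','latch_pivot','latch_grip','funnel','bowl','jar','timer','cutter','spatula_grip']:
        try:
            m=optics.mark_of(p,n)
            print(cam,n,[(w(p,x['position']).round(3),round(x['confidence'],2)) for x in m[:2]])
        except Exception as e: print(n,e)
print(r.observe())
E
```

```text
pics
scene steriliser []
scene lid_hinge [(array([ 0.438, -0.114,  0.113]), 0.76), (array([ 0.733,  0.251, -0.002]), 0.22)]
scene lid_handle [(array([0.508, 0.079, 0.186]), 0.59)]
scene latch_pivot [(array([0.523, 0.128, 0.054]), 0.59)]
scene latch_grip [(array([0.536, 0.161, 0.165]), 0.79)]
scene funnel [(array([ 0.457, -0.487, -0.004]), 0.65)]
scene bowl [(array([ 0.625, -0.388, -0.   ]), 0.56)]
scene jar [(array([ 0.77 , -0.17 , -0.002]), 0.62), (array([0.391, 0.265, 0.009]), 0.6)]
scene timer [(array([ 0.732,  0.25 , -0.   ]), 0.55)]
scene cutter [(array([ 0.37 , -0.305, -0.003]), 0.58), (array([0.524, 0.13 , 0.054]), 0.37)]
scene spatula_grip [(array([0.393, 0.27 , 0.01 ]), 0.98)]
top steriliser [(array([ 0.476, -0.012,  0.   ]), 0.96)]
top lid_hinge [(array([ 0.439, -0.115,  0.115]), 0.57), (array([ 0.479, -0.009,  0.   ]), 0.41)]
top lid_handle [(array([0.514, 0.077, 0.186]), 0.82)]
top latch_pivot [(array([0.528, 0.128, 0.059]), 0.46)]
top latch_grip [(array([0.541, 0.16 , 0.164]), 0.59)]
top funnel [(array([ 0.454, -0.492, -0.004]), 0.87)]
top bowl [(array([ 0.62 , -0.389, -
[... 169 characters left out ...]
op spatula_grip [(array([0.398, 0.267, 0.009]), 0.79)]
{'t': 1.2, 'joint_positions': array([ 9.97531484e-01,  2.06593115e-01,  1.54153553e+00,  1.52138040e-05,
        1.39353442e+00, -1.50490308e-01]), 'dq': array([-0.00072153,  0.00120614, -0.00302224, -0.00136812, -0.00033396,
       -0.00122645]), 'tau': array([-1.52757552e-04, -3.83043802e+01, -2.91970628e+01, -8.23405890e-05,
        6.86606109e-04, -4.61351976e-05]), 'tcp_pos': array([0.23590514, 0.52435185, 0.2312687 ]), 'eef_rot': array([-3.14152528e+00, -2.53632601e-05,  2.71881543e+00]), 'force': array([ 0.26236993,  0.52594291, -0.53394448]), 'ft_torque': array([ 0.02497863,  0.04650836, -0.00868562]), 'width': 0.997626393253401}
```

View pics/scene0.png

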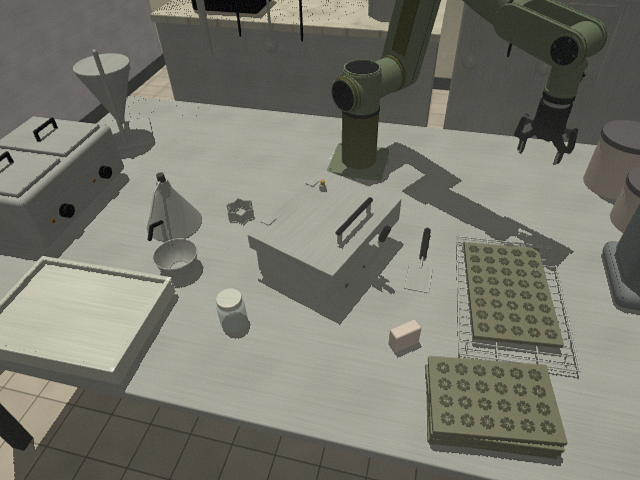

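View pics/top0.png

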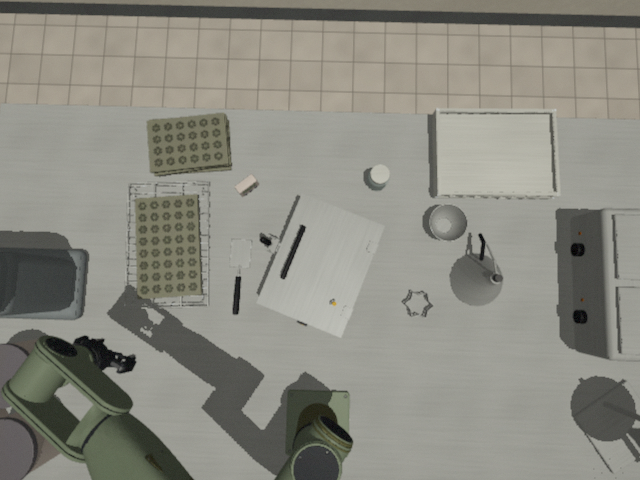

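Run:
```python
from h import *
# fit frame: yaw from pts
from scipy.optimize import least_squares
F=np.array([[115,0,110],[-95,0,185],[-146,0,55],[-172.5,0,168],[0,0,0]])/1000
O=np.array([[.4385,-.1145],[.511,.078],[.5255,.128],[.5385,.1605],[.4765,-.012]])
def f(q):
    c,s=np.cos(q[2]),np.sin(q[2]);R=np.array([[c,-s],[s,c]])
    return ((F[:,:2]@R.T+q[:2])-O).ravel()
s=least_squares(f,[.476,-.01,-1.9]);print(s.x,(s.fun*1000).round(1))
```

```text
[ 0.47765179 -0.00812522 -1.91860768] [-0.  -1.7 -1.   3.2  1.9  1.1 -2.1 -6.5  1.2  3.9]
```

The steriliser is turned so its front faces about world +y, with the latch at scene (385,233) and top (268,240). The area in front is clear except for the flat spatula at top (236,295) and the timer at (246,184). I'll refine the frame fit with a few more shots.

```bash
cat > fit.py <<'E'
from h import *
from scipy.optimize import least_squares
F={'steriliser':[0,0,0],'lid_hinge':[115,0,110],'lid_handle':[-95,0,185],'latch_pivot':[-146,0,55],'latch_grip':[-172.5,0,168]}
A=[];B=[]
for k in range(3):
  for cam in ['scene','top']:
    p=shot(cam)
    for n,f in F.items():
        m=[x for x in optics.mark_of(p,n)]
        m=[w(p,x['position']) for x in m]
        g=np.array([.4777,-.008]);c,s=np.cos(-1.9186),np.sin(-1.9186)
        e=np.append(np.array([[c,-s],[s,c]])@np.array(f[:2])/1000+g,f[2]/1000)
        for x in m:
            if np.linalg.norm(x-e)<.02: A.append(f);B.append(x); print(cam,n,((x-e)*1000).round(1))
A=np.array(A)/1000;B=np.array(B)
def f(q):
    c,s=np.cos(q[2]),np.sin(q[2]);R=np.array([[c,-s],[s,c]])
    return ((A[:,:2]@R.T+q[:2])-B[:,:2]).ravel()
s=least_squares(f,[.476,-.01,-1.9],loss='soft_l1',f_scale=.003);print(repr(s.x))
E
python3 fit.py
```

```text
scene lid_hinge [-1.2 -2.9  4.2]
scene lid_handle [ 2.4 -2.9  1.1]
scene latch_pivot [-2.1 -0.1 -1. ]
scene latch_grip [ 1.4  8.3 -4.8]
top steriliser [-0.1 -1.2  0.2]
top lid_hinge [-1.1  2.1  0.3]
top lid_handle [ 3.5 -0.2  1.1]
top latch_pivot [ 0.6 -0.2  3.8]
top latch_grip [ 1.   9.  -2.6]
scene lid_hinge [-0.7  0.5  0.7]
scene lid_handle [ 1.6 -4.1 -1.9]
scene latch_pivot [ 1.  -1.4 -1.6]
scene latch_grip [ 1.3  5.8 -5.4]
top steriliser [-3.9 -3.8 -0.4]
top lid_hinge [-0.7 -1.2  4.9]
top lid_handle [ 2.1 -5.5  0.3]
top latch_pivot [1.4 0.2 4.3]
top latch_grip [ 2.   6.6 -6.8]
scene lid_hinge [-0.6  0.1  0.7]
scene lid_handle [-2.6 -1.2  0.5]
scene latch_grip [-0.4 10.  -5.5]
top steriliser [-0.7 -2.  -0.7]
top lid_hinge [0.4 2.5 1.6]
top lid_handle [ 1.4 -3.2  1. ]
top latch_pivot [-0.7 -0.9 -0.9]
top latch_grip [ 1.3  7.8 -2.9]
array([ 0.47774809, -0.00796144, -1.92314706])
```

Request:
move_arm([
  [0.65,-0.93,1,0.42],
  [0.65,-0.93,0.4,0],
  [0.65,-0.93,0,0],
  [0.65,-0.93,0,0],
  [0.65,-0.93,0,0],
], jaw=0, squeeze=20)

```text
t: 3.62
tcp_pos: [0.3666, 0.3372, 0.2875]
eef_rot: [3.141, 0.0, 2.792]
force: [0.8, 0.2, -0.1]
width: -0.002
```

Request:
move_arm([
  [0.65,-0.93,0,0],
  [0.65,-0.93,0,0],
  [0.65,-0.93,0,0],
  [0.65,-0.93,0,0],
  [0.65,-0.93,0,0],
])

```text
t: 4.25
tcp_pos: [0.4967, 0.1511, 0.2875]
eef_rot: [3.141, 0.0, 2.792]
force: [0.3, 0.8, -0.1]
width: 0.002
```

Request:
move_arm([
  [0.65,-0.93,0,0],
  [0,0,0,0],
])

```text
t: 4.5
tcp_pos: [0.5233, 0.1126, 0.2871]
eef_rot: [-3.141, 0.0, 2.788]
force: [-0.9, -0.1, -0.1]
width: 0.001
```

Request:
move_arm([
  [0,0,-1,0],
  [0,0,-1,0],
  [0,0,-1,0],
  [0,0,0,0],
])

```text
t: 5.0
tcp_pos: [0.5182, 0.1158, 0.1638]
eef_rot: [-3.138, -0.008, 2.793]
force: [-0.0, 0.4, 0.2]
width: -0.004
```

Run:
```python
from h import *
p=shot('scene'); cv2.imwrite('pics/s1.png',cv2.resize(p['image'][120:360,220:540],(800,600)))
```

```text
(no output)
```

View pics/s1.png

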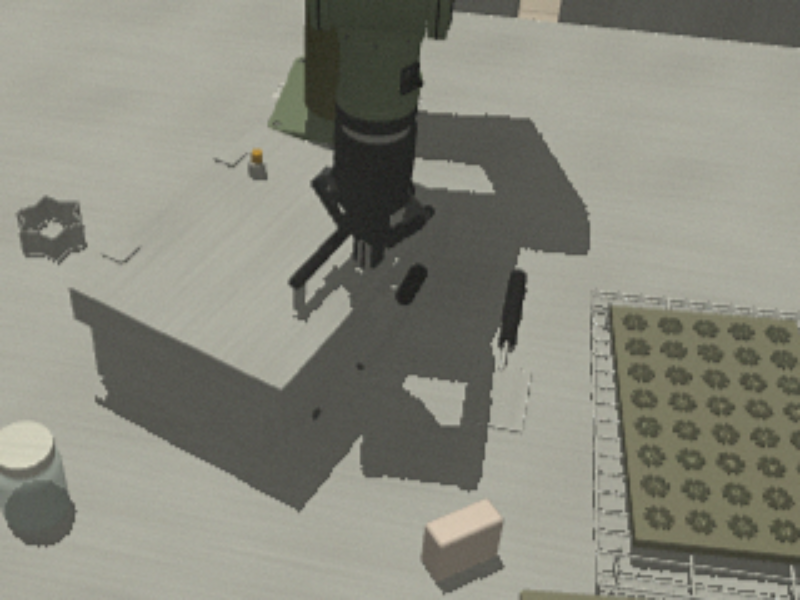

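Request:
move_arm([
  [0.17,0.47,0,0],
  [0.17,0.47,0,0],
  [0.17,0.47,0,0],
  [0.17,0.47,-0.2,0],
  [0.15,0.4,-0.4,0],
])

```text
t: 5.68
tcp_pos: [0.5566, 0.2086, 0.1439]
eef_rot: [3.139, 0.002, 2.793]
force: [0.7, -0.3, 0.8]
width: -0.002
```

Request:
move_arm([
  [0.1,0.3,-0.5,0],
  [0.1,0.25,-0.5,0],
  [0.05,0.15,-0.5,0],
  [0.03,0.1,-0.4,0],
  [0,0,0,0],
])

```text
t: 6.3
tcp_pos: [0.5647, 0.2383, 0.065]
eef_rot: [-3.139, -0.004, 2.792]
force: [0.2, -0.0, -0.3]
width: 0.005
```

Run:
```python
from h import *
p=shot('scene'); cv2.imwrite('pics/s2.png',cv2.resize(p['image'][120:360,220:540],(800,600)))
print([ (w(p,x['position']).round(3),x['confidence']) for x in optics.mark_of(p,'latch_grip')])
print(r.observe()['joint_positions'])
```

```text
[(array([0.565, 0.236, 0.052]), 0.97)]
[ 2.57499404e-01  4.62509598e-01  1.57007169e+00  2.47777805e-05
  1.10969112e+00 -9.63646994e-01]
```

View pics/s2.png

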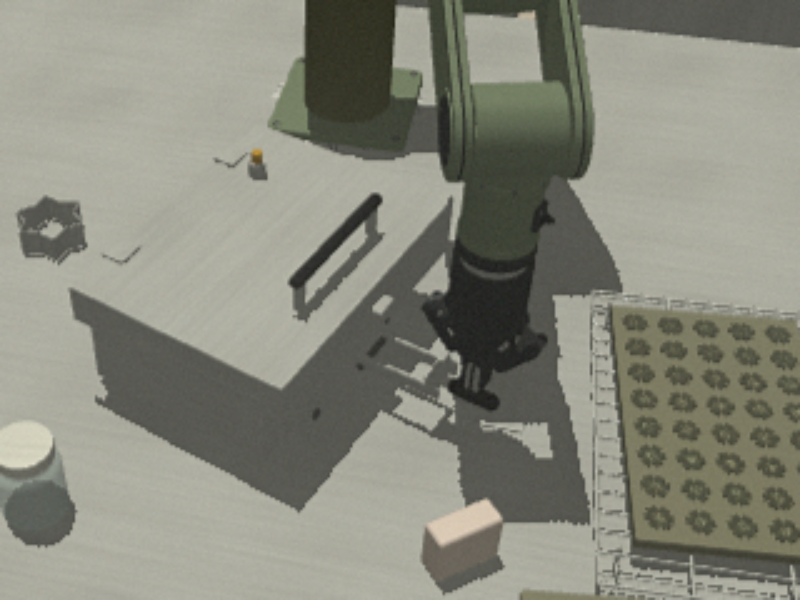

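Request:
move_arm([
  [0,0,1,0],
  [0,0,1,0],
  [0,0,1,0],
  [0,0,1,0],
  [0,0,1,0],
])

```text
t: 7.02
tcp_pos: [0.5664, 0.238, 0.2699]
eef_rot: [3.14, 0.002, 2.791]
force: [-0.2, 0.4, 0.4]
width: 0.003
```

Request:
move_arm([
  [-0.3,-0.9,0,0],
  [-0.3,-0.9,0,0],
  [-0.35,-1,0,0],
  [-0.35,-1,0,0],
  [0,0,0,0],
], jaw=0.8)

```text
t: 7.65
tcp_pos: [0.5139, 0.0841, 0.2685]
eef_rot: [3.141, 0.002, 2.788]
force: [0.0, 0.2, 0.3]
width: 0.799
```

Run:
```python
from h import *
p=shot('wrist','w1.png')
for n in ['lid_handle','lid_hinge']:
  print(n,[ (w(p,x['position']).round(3),x['confidence']) for x in optics.mark_of(p,n)])
p=shot('scene')
for n in ['lid_handle','lid_hinge','latch_grip']:
  print(n,[ (w(p,x['position']).round(3),x['confidence']) for x in optics.mark_of(p,n)])
print(r.observe()['tcp_pos'])
```

```text
lid_handle [(array([0.507, 0.081, 0.188]), 0.71)]
lid_hinge []
lid_handle [(array([0.512, 0.08 , 0.184]), 0.87)]
lid_hinge [(array([ 0.437, -0.113,  0.113]), 0.88), (array([ 0.627, -0.39 ,  0.001]), 0.36)]
latch_grip [(array([0.566, 0.233, 0.051]), 0.84)]
[0.5145505  0.08723413 0.26729406]
```

View pics/w1.png

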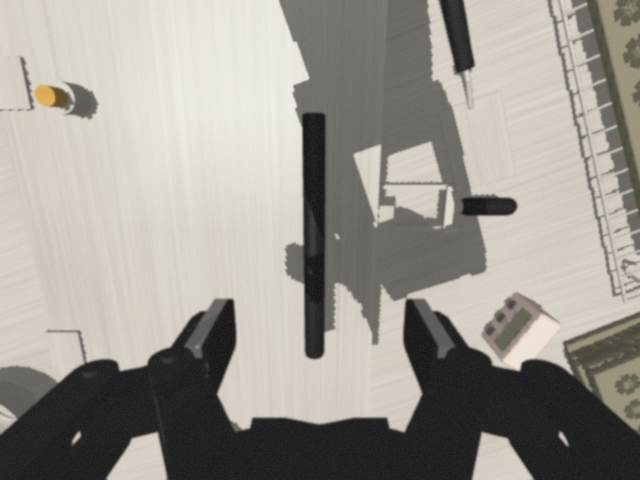

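The wrist view shows the bar at column 314, midway between the pads (235 to 405). I'll descend and grip it.

Request:
move_arm([
  [-0.1,-0.1,-1,0],
  [0,0,-1,0],
  [0,0,-0.6,0],
  [0,0,0,0],
])

```text
t: 8.5
tcp_pos: [0.5084, 0.083, 0.1608]
eef_rot: [-3.14, -0.006, 2.793]
force: [0.2, -0.8, 0.2]
width: 0.802
```

Request:
move_arm([
  [0,0,0,0],
  [0,0,0,0],
  [0,0,0,0],
  [0,0,0,0],
  [0,0,0,0],
], jaw=0, squeeze=30)

```text
t: 9.12
tcp_pos: [0.511, 0.0816, 0.1643]
eef_rot: [-3.141, 0.002, 2.792]
force: [-0.6, -3.4, 4.8]
width: 0.151
```

Request:
move_arm([
  [-0.02,-0.06,0.17,0],
  [-0.02,-0.07,0.17,0],
  [-0.03,-0.07,0.17,0],
  [-0.03,-0.07,0.17,0],
  [0,0,0,0],
])

```text
t: 9.75
tcp_pos: [0.5069, 0.0711, 0.1913]
eef_rot: [3.142, 0.002, 2.792]
force: [3.0, -3.8, -0.8]
width: 0.147
```

Run:
```python
from h import *
o=r.observe(); print(o['tcp_pos'],o['force'])
p=shot('scene'); cv2.imwrite('pics/s3.png',cv2.resize(p['image'][150:340,240:440],(800,600)))
for n in ['lid_handle','lid_hinge','latch_grip','catch_tab']:
  print(n,[ (w(p,x['position']).round(3),x['confidence']) for x in optics.mark_of(p,n)])
```

```text
[0.50693757 0.07106454 0.19134497] [ 2.97439672 -3.77266656 -0.79801177]
lid_handle [(array([0.51 , 0.069, 0.208]), 0.58)]
lid_hinge [(array([ 0.438, -0.114,  0.113]), 0.6)]
latch_grip [(array([0.567, 0.237, 0.052]), 0.92)]
catch_tab [(array([0.525, 0.13 , 0.054]), 0.51), (array([ 0.455, -0.485, -0.003]), 0.23)]
```

View pics/s3.png

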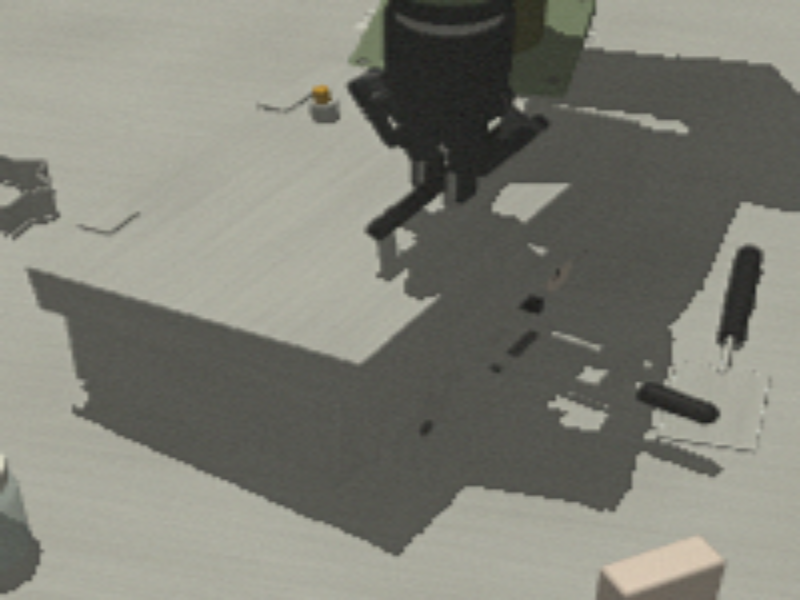

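Request:
move_arm([
  [-0.01,-0.02,0.06,0],
  [0,0,0,0],
])

```text
t: 10.25
tcp_pos: [0.5067, 0.0704, 0.1927]
eef_rot: [3.141, 0.002, 2.792]
force: [5.5, -4.3, -3.8]
width: 0.153
```

Request:
move_arm([
  [0,0,0,0],
  [0,0,0,0],
  [0,0,0,0],
  [0,0,0,0],
], jaw=0.6)

```text
t: 10.75
tcp_pos: [0.5057, 0.071, 0.1928]
eef_rot: [3.142, -0.001, 2.792]
force: [-0.3, 1.5, 0.2]
width: 0.597
```

Request:
move_arm([
  [0,0,1,0],
  [0,0,1,0],
  [0,0,1,0],
  [0,0,1,0],
  [0,0,1,0],
])

```text
t: 11.38
tcp_pos: [0.5056, 0.0709, 0.3942]
eef_rot: [3.141, -0.0, 2.792]
force: [-0.5, -0.4, -0.0]
width: 0.601
```

Run:
```python
from h import *
o=r.observe(); print(o['t'],o['tcp_pos'],o['force'])
for c in ['scene','top']:
  p=shot(c); 
  if c=='scene': cv2.imwrite('pics/s4.png',cv2.resize(p['image'][150:340,240:440],(800,600)))
  for n in ['lid_handle','lid_hinge','catch_tab']:
   print(n,[ (w(p,x['position']).round(3),x['confidence']) for x in optics.mark_of(p,n)])
```

```text
11.375 [0.50563937 0.07088164 0.39421541] [-0.51243285 -0.38588466 -0.02850582]
lid_handle [(array([0.509, 0.069, 0.211]), 0.64)]
lid_hinge [(array([ 0.439, -0.115,  0.112]), 0.82)]
catch_tab [(array([0.528, 0.488, 0.03 ]), 0.36), (array([ 0.438, -0.113,  0.111]), 0.32)]
lid_handle [(array([0.506, 0.067, 0.215]), 0.9), (array([0.53 , 0.483, 0.03 ]), 0.55)]
lid_hinge [(array([ 0.437, -0.115,  0.113]), 0.61)]
catch_tab []
```

View pics/s4.png

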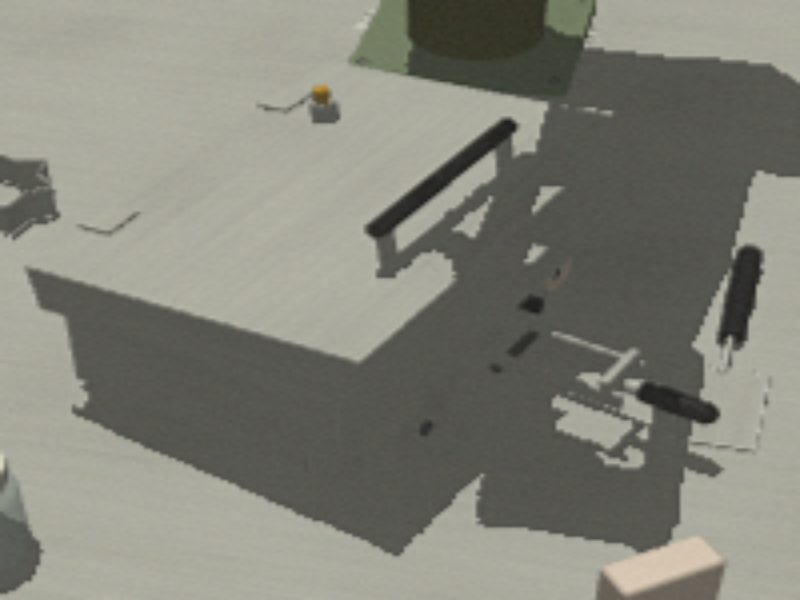

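```bash
cat > kin.py <<'E'
import numpy as np
from scipy.spatial.transform import Rotation as R
C=(R.from_euler('y',-np.pi)*R.from_euler('z',np.pi/2)*R.from_euler('x',np.pi))
def ori(q1,a,q4,q5,q6): return R.from_euler('ZYZYZ',[q1,a,q4,q5,q6])*C
def wrist(Rt,q1,a):
    M=(R.from_euler('ZY',[q1,a])).inv()*Rt*C.inv()
    q=M.as_euler('ZYZ'); return q
E
python3 - <<'E'
from kin import *
q=[.2575,.4625+1.57007,0,1.1097,-.9636]; print(ori(*q).as_euler('xyz'))
th=-1.921
for tilt in (35,45):
  t=np.radians(tilt); h=np.array([np.cos(th),np.sin(th),0]); yf=np.array([-np.sin(th),np.cos(th),0])
  d=np.sin(t)*h-np.cos(t)*np.array([0,0,1])
  for s in (1,-1):
    y=s*yf; x=np.cross(y,d); Rt=R.from_matrix(np.c_[x,y,d])
    for q1 in (.3,.45,1.22):
      print(tilt,s,q1,[wrist(Rt,q1,a).round(2) for a in (1.7,2.0,2.3)],Rt.as_euler('xyz').round(2))
E
```

```text
Traceback (most recent call last):
  File "kin.py", line 4, in ori
    def ori(q1,a,q4,q5,q6): return R.from_euler('ZYZYZ',[q1,a,q4,q5,q6])*C
                                   ~~~~~~~~~~~~^^^^^^^^^^^^^^^^^^^^^^^^^
  File "scipy/spatial/transform/_rotation.pyx", line 1413, in scipy.spatial.transform._rotation.Rotation.from_euler
ValueError: Expected axis specification to be a non-empty string of upto 3 characters, got ZYZYZ
```

```bash
sed -i "s/R.from_euler('ZYZYZ',\[q1,a,q4,q5,q6\])/R.from_euler('ZY',[q1,a])*R.from_euler('ZYZ',[q4,q5,q6])/" kin.py
python3 - <<'E'
from kin import *
q=[.2575,.4625+1.57007,0,1.1097,-.9636]; print(ori(*q).as_euler('xyz'))
th=-1.921
for tilt in (35,45):
  t=np.radians(tilt); h=np.array([np.cos(th),np.sin(th),0]); yf=np.array([-np.sin(th),np.cos(th),0])
  d=np.sin(t)*h-np.cos(t)*np.array([0,0,1])
  for s in (1,-1):
    y=s*yf; x=np.cross(y,d); Rt=R.from_matrix(np.c_[x,y,d])
    for q1 in (.3,.45,1.22):
      print(tilt,s,q1,[wrist(Rt,q1,a).round(2) for a in (1.7,2.0,2.3)],Rt.as_euler('xyz').round(2))
E
```

```text
[-3.14120618e+00 -5.56271354e-04  2.79189622e+00]
35 1 0.3 [array([-0.49,  1.81,  0.62]), array([-0.47,  1.55,  0.76]), array([-0.5 ,  1.28,  0.9 ])] [3.14 0.61 1.22]
35 1 0.45 [array([-0.43,  1.88,  0.76]), array([-0.41,  1.6 ,  0.88]), array([-0.42,  1.33,  1.01])] [3.14 0.61 1.22]
35 1 1.22 [array([-0.  ,  2.05,  1.57]), array([-0.  ,  1.75,  1.57]), array([-0.  ,  1.45,  1.57])] [3.14 0.61 1.22]
35 -1 0.3 [array([-0.49,  1.81, -2.52]), array([-0.47,  1.55, -2.38]), array([-0.5 ,  1.28, -2.24])] [-3.14 -0.61 -1.92]
35 -1 0.45 [array([-0.43,  1.88, -2.38]), array([-0.41,  1.6 , -2.26]), array([-0.42,  1.33, -2.14])] [-3.14 -0.61 -1.92]
35 -1 1.22 [array([-0.  ,  2.05, -1.57]), array([-0.  ,  1.75, -1.57]), array([-0.  ,  1.45, -1.57])] [-3.14 -0.61 -1.92]
45 1 0.3 [array([-0.64,  1.91,  0.58]), array([-0.6 ,  1.67,  0.76]), array([-0.61,  1.42,  0.93])] [-3.14  0.79  1.22]
45 1 0.45 [array([-0.57,  2.  ,  0.71]), array([-0.52,  1.74,  0.87]), array([-0.52,  1.48,  1.02])] [-3.14  0.79  1.22]
45 1 1.22 [array([-0.  ,  2.23,  1.57]), array([-0.  ,  1.93,  1.57]), array([-0.  ,  1.63,  1.57])] [-3.14  0.79  1.22]
45 -1 0.3 [array([-0.64,  1.91, -2.56]), array([-0.6 ,  1.67, -2.38]), array([-0.61,  1.42, -2.21])] [-3.14 -0.79 -1.92]
45 -1 0.45 [array([-0.57,  2.  , -2.43]), array([-0.52,  1.74, -2.27]), array([-0.52,  1.48, -2.12])] [-3.14 -0.79 -1.92]
45 -1 1.22 [array([-0.  ,  2.23, -1.57]), array([-0.  ,  1.93, -1.57]), array([-0.  ,  1.63, -1.57])] [-3.14 -0.79 -1.92]
```

Request:
move_arm([
  [-0.9,0.7,0,-1],
  [-0.9,0.7,0,-1],
  [-0.9,0.7,0,-1],
  [-0.9,0.7,0,-1],
  [-0.9,0.7,0,-1],
], jaw=0)

```text
t: 12.4
tcp_pos: [0.3243, 0.2113, 0.3916]
eef_rot: [-3.139, -0.0, 1.913]
force: [0.1, 0.6, -0.5]
width: -0.0
```

Request:
move_arm([
  [-0.9,0.7,0,-1],
  [-0.9,0.7,0,-1],
  [-0.9,0.7,0,-1],
  [-0.9,0.7,0,-1],
  [-0.9,0.5,0,0],
])

```text
t: 13.02
tcp_pos: [0.1534, 0.337, 0.3916]
eef_rot: [-3.141, 0.002, 1.262]
force: [-0.7, -0.6, 0.0]
width: -0.002
```

Request:
move_arm([
  [-0.3,-0.4,0,0],
  [-0.17,-0.5,0,0],
  [-0.17,-0.5,0,0],
  [-0.17,-0.5,0,0],
])

```text
t: 13.52
tcp_pos: [0.1218, 0.2597, 0.3917]
eef_rot: [-3.141, 0.002, 1.263]
force: [-0.4, -1.1, 0.9]
width: 0.003
```

Run:
```python
from h import *
o=r.observe(); print(o['t'],o['tcp_pos'],o['eef_rot'],o['joint_positions'].round(3))
```

```text
13.525 [0.1218018  0.25972018 0.39168681] [-3.14061616e+00  2.28403047e-03  1.26334066e+00] [ 0.827 -0.537  1.855 -0.     1.827  1.135]
```

Request:
move_arm([
  [-0.7,0,0,0],
  [-0.7,0,0,0],
  [-0.7,-0.3,0,0],
  [-0.2,-0.6,0,0],
  [-0.2,-0.6,0,0],
])

```text
t: 14.15
tcp_pos: [0.0217, 0.1997, 0.3918]
eef_rot: [-3.141, 0.002, 1.265]
force: [0.3, 1.0, -0.8]
width: -0.003
```

Run:
```python
from h import *
o=r.observe(); print(o['t'],o['tcp_pos'],o['eef_rot'],o['joint_positions'].round(3))
```

```text
14.15 [0.02169627 0.19965189 0.39179335] [-3.14105067e+00  2.43189359e-03  1.26458404e+00] [ 1.019 -0.77   1.96  -0.     1.954  1.325]
```

Request:
move_arm([
  [-0.15,-0.4,0,0],
  [-0.15,-0.4,0,0],
  [-0.15,-0.4,0,0],
])

```text
t: 14.52
tcp_pos: [0.0048, 0.1659, 0.3951]
eef_rot: [3.139, 0.013, 1.261]
force: [0.7, 0.5, -0.9]
width: -0.001
```

Run:
```python
from h import *
o=r.observe(); print(o['t'],o['tcp_pos'],o['eef_rot'],o['joint_positions'].round(3))
p=shot('scene','s5.png')
```

```text
14.525 [0.0047512  0.16588953 0.39509255] [3.13890028 0.01333013 1.26073219] [ 1.009 -0.859  1.983 -0.007  2.03   1.316]
```

View pics/s5.png

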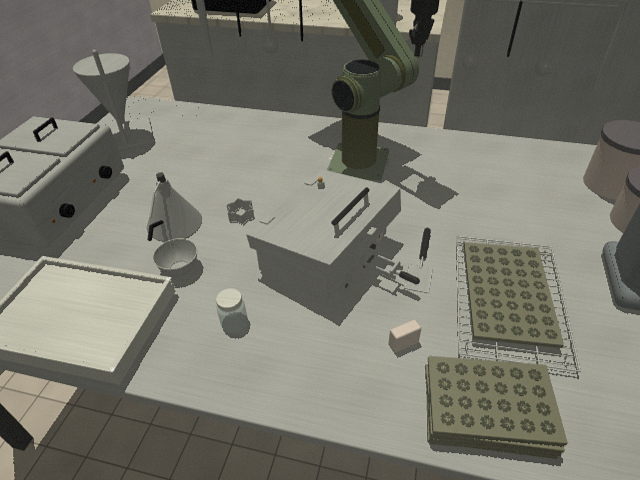

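Request:
move_arm([
  [-0.1,-0.5,0,0],
  [-0.1,-0.5,0,0],
])

```text
t: 14.82
tcp_pos: [-0.0036, 0.1564, 0.4038]
eef_rot: [3.13, 0.036, 1.263]
force: [0.8, 0.1, 0.9]
width: 0.0
```

Request:
move_arm([
  [0.1,0.5,0,0],
  [0.2,0.5,0,0],
  [0.2,0.5,0,0],
])

```text
t: 15.2
tcp_pos: [0.0166, 0.2173, 0.4039]
eef_rot: [3.13, 0.035, 1.264]
force: [-0.4, -0.1, 0.5]
width: 0.001
```

Run:
```python
from h import *
o=r.observe(); print(o['t'],o['tcp_pos'],o['eef_rot'],o['joint_positions'].round(3))
```

```text
15.2 [0.01661374 0.2173097  0.40389233] [3.13036624 0.03468221 1.26377194] [ 1.113 -0.687  1.903 -0.018  1.958  1.414]
```

Request:
move_arm([
  [0.9,0.3,0.2,1],
  [0.9,0.3,0.2,1],
  [0.9,0.2,0.2,1],
  [0.9,0,0.2,1],
  [0.9,0,0.2,1],
])

```text
t: 15.82
tcp_pos: [0.1963, 0.2485, 0.4437]
eef_rot: [3.131, 0.035, 2.135]
force: [-0.7, -0.0, 0.4]
width: 0.001
```

Request:
move_arm([
  [1,-0.5,0,1],
  [1,-0.5,0,1],
  [1,-0.5,0,1],
  [1,-0.8,0,0.7],
  [1,-0.8,0,0],
])

```text
t: 16.45
tcp_pos: [0.3908, 0.127, 0.4435]
eef_rot: [3.131, 0.035, 2.751]
force: [0.1, -0.0, -0.0]
width: -0.002
```

Request:
move_arm([
  [1,-0.9,0,0],
  [1,-0.9,0,0],
  [1,-0.9,0,0],
  [1,-0.9,0,0],
  [1,-0.9,0,0],
])

```text
t: 17.08
tcp_pos: [0.5911, -0.053, 0.4431]
eef_rot: [3.131, 0.034, 2.75]
force: [0.3, 1.1, 0.8]
width: 0.002
```

Run:
```python
from h import *
o=r.observe(); print(o['t'],o['tcp_pos'],o['eef_rot'],o['joint_positions'].round(3))
```

```text
17.075 [ 0.59108663 -0.05296807  0.44307352] [3.13078954 0.0342596  2.74978567] [-0.238  0.15   1.183  0.006  1.773 -1.416]
```

Request:
move_arm([
  [1,-0.24,0,0],
  [1,-0.24,0,0],
  [1,-0.24,0,0],
  [1,-0.24,0,0],
  [1,-0.24,0,0],
])

```text
t: 17.7
tcp_pos: [0.791, -0.0996, 0.4428]
eef_rot: [3.131, 0.034, 2.75]
force: [0.5, 0.0, 0.9]
width: 0.0
```

Request:
move_arm([
  [1,-0.24,0,0],
  [1,-0.24,0,0],
  [1,-0.24,0,0],
  [1,-0.24,0,0],
  [1,-0.24,0,0],
])

```text
t: 18.32
tcp_pos: [0.8829, -0.1318, 0.384]
eef_rot: [3.107, 0.126, 2.748]
force: [-0.4, -0.7, 0.5]
width: -0.002
```

Run:
```python
from h import *
o=r.observe(); print(o['t'],o['tcp_pos'],o['eef_rot'],o['joint_positions'].round(3))
```

```text
18.325 [ 0.88287779 -0.13182398  0.38401626] [3.10717748 0.12620315 2.74786362] [-0.251  0.898  0.225  0.017  1.888 -1.424]
```

Request:
move_arm([
  [1,-0.25,0.6,0],
  [1,-0.25,0.6,0],
  [1,-0.25,0.6,0],
  [1,-0.25,0.6,0],
  [1,-0.25,0.6,0],
])

```text
t: 18.95
tcp_pos: [0.9155, -0.1558, 0.4203]
eef_rot: [3.069, 0.281, 2.739]
force: [0.1, -0.3, 0.4]
width: 0.003
```

Run:
```python
from h import *
o=r.observe(); print(o['t'],o['tcp_pos'],o['eef_rot'],o['joint_positions'].round(3))
```

```text
18.95 [ 0.91554823 -0.15575901  0.42025342] [3.06921096 0.2808271  2.73865531] [-0.274  0.868  0.225  0.037  1.761 -1.44 ]
```

Request:
move_arm([
  [1,-0.28,0.6,0.9],
  [1,-0.28,0.6,0],
  [1,-0.28,0.6,0],
  [1,-0.28,0.6,0],
  [1,-0.28,0.6,0],
])

```text
t: 19.58
tcp_pos: [0.9509, -0.1781, 0.4485]
eef_rot: [3.056, 0.437, 2.882]
force: [-0.4, 1.0, -0.5]
width: 0.002
```

Request:
move_arm([
  [1,-0.28,0.7,0],
  [1,-0.28,0.7,0],
  [1,-0.28,0.7,0],
  [1,-0.28,0.7,0],
  [1,-0.28,0.7,0],
])

```text
t: 20.2
tcp_pos: [0.9827, -0.1977, 0.4926]
eef_rot: [3.04, 0.602, 2.865]
force: [0.8, -0.9, -0.5]
width: -0.003
```

Run:
```python
from h import *
o=r.observe(); print(o['t'],o['tcp_pos'],o['eef_rot'],o['joint_positions'].round(3))
```

```text
20.2 [ 0.98268716 -0.19773724  0.4925739 ] [3.03962668 0.60172293 2.86473428] [-0.326  0.832  0.226  0.13   1.487 -1.622]
```

Request:
move_arm([
  [1,-0.3,0.8,0],
  [1,-0.3,0.8,0],
  [1,-0.3,0.8,0],
  [1,-0.3,0.8,0],
  [1,-0.3,0.8,0],
])

```text
t: 20.82
tcp_pos: [1.0086, -0.2171, 0.5475]
eef_rot: [3.018, 0.772, 2.84]
force: [0.1, 0.7, 0.4]
width: -0.0
```

```bash
cat > st.py <<'E'
from h import *
from kin import R
o=r.observe(); M=R.from_euler('xyz',o['eef_rot']).as_matrix()
z=M[:,2]; y=M[:,1]
th=-1.921; c,s=np.cos(th),np.sin(th)
d=o['tcp_pos'][:2]-[.4777,-.009]
print('t',o['t'],'tcp',o['tcp_pos'].round(4),'rot',o['eef_rot'].round(3),'q',o['joint_positions'].round(3),'F',o['force'].round(1))
print('frame xyz mm',((c*d[0]+s*d[1])*1000).round(1),((-s*d[0]+c*d[1])*1000).round(1),(o['tcp_pos'][2]*1000).round(1),
 'tilt',np.degrees(np.arccos(-z[2])).round(1),'az rel to x_f',((np.degrees(np.arctan2(z[1],z[0])-th)+180)%360-180).round(1),'toolY in frame',np.array([c*y[0]+s*y[1],-s*y[0]+c*y[1],y[2]]).round(2))
E
python3 st.py
```

```text
t 20.825 tcp [ 1.0086 -0.2171  0.5475] rot [3.018 0.772 2.84 ] q [-0.342  0.807  0.226  0.156  1.343 -1.636] F [0.1 0.7 0.4]
frame xyz mm 13.3 570.0 547.5 tilt 44.7 az rel to x_f 102.9 toolY in frame [-0.99 -0.13  0.09]
```

Request:
move_arm([
  [-1,0.9,-0.4,-1],
  [-1,0.9,-0.4,-1],
  [-1,0.9,-0.4,-1],
  [-1,0.9,-0.4,-1],
  [-1,0.9,-0.4,-1],
])

```text
t: 21.45
tcp_pos: [0.8179, -0.0439, 0.4715]
eef_rot: [3.013, 0.766, 1.996]
force: [1.0, 0.0, -0.6]
width: 0.001
```

```bash
python3 st.py
```

```text
t 21.45 tcp [ 0.8179 -0.0439  0.4715] rot [3.013 0.766 1.996] q [ 0.074  0.434  0.947 -0.664  1.353 -0.394] F [ 1.   0.  -0.6]
frame xyz mm -83.9 331.6 471.5 tilt 44.4 az rel to x_f 55.0 toolY in frame [-0.76  0.65  0.09]
```

Request:
move_arm([
  [-0.9,0.9,-0.3,-1],
  [-0.9,0.9,-0.3,-1],
  [-0.9,1,-0.3,-1],
  [-0.9,1,-0.3,-1],
  [-0.9,1,-0.3,-1],
])

```text
t: 22.08
tcp_pos: [0.6388, 0.1485, 0.4104]
eef_rot: [3.016, 0.764, 1.126]
force: [0.8, 0.7, -1.3]
width: 0.0
```

```bash
python3 st.py
```

```text
t 22.075 tcp [0.6388 0.1485 0.4104] rot [3.016 0.764 1.126] q [ 0.369  0.639  0.767 -0.722  2.123  0.495] F [ 0.8  0.7 -1.3]
frame xyz mm -203.2 97.3 410.4 tilt 44.3 az rel to x_f 4.9 toolY in frame [0.01 1.   0.09]
```

Request:
move_arm([
  [-0.2,0.1,-1,0],
  [-0.2,0.1,-1,0],
  [-0.2,0.05,-1,0],
  [0,0,-1,0],
  [0,0,-1,0],
])

```text
t: 22.7
tcp_pos: [0.6159, 0.1568, 0.2096]
eef_rot: [3.016, 0.763, 1.131]
force: [0.2, 0.3, -0.6]
width: -0.001
```

Request:
move_arm([
  [0,0,-0.7,0],
  [0,0,-0.7,0],
  [0,0,0,0],
])

```text
t: 23.08
tcp_pos: [0.6143, 0.156, 0.152]
eef_rot: [3.022, 0.768, 1.134]
force: [-0.4, 0.5, -0.7]
width: 0.002
```

```bash
python3 st.py
python3 - <<'E'
from h import *
p=shot('wrist','w2.png')
for n in ['catch_tab','hook','striker','catch','lid_handle','latch_pivot']:
  try: print(n,[ (w(p,x['position']).round(3),x['confidence']) for x in optics.mark_of(p,n)])
  except Exception as e: print(n,e)
p=shot('scene'); cv2.imwrite('pics/s6.png',cv2.resize(p['image'][100:340,240:560],(800,600)))
E
```

```text
t 23.075 tcp [0.6143 0.156  0.152 ] rot [3.022 0.768 1.134] q [ 0.39   0.756  1.111 -0.602  1.772  0.809] F [-0.4  0.5 -0.7]
frame xyz mm -201.8 71.7 152.0 tilt 44.5 az rel to x_f 4.8 toolY in frame [0.   1.   0.09]
catch_tab [(array([0.613, 0.08 , 0.08 ]), 0.72)]
hook []
striker []
catch it knows: bowl, catch_tab, cutter, funnel, hook, jar, latch_grip, latch_pivot, lid_handle, lid_hinge, mould_mid, spatula_grip, steriliser, striker, timer
lid_handle []
latch_pivot []
```

View pics/w2.png

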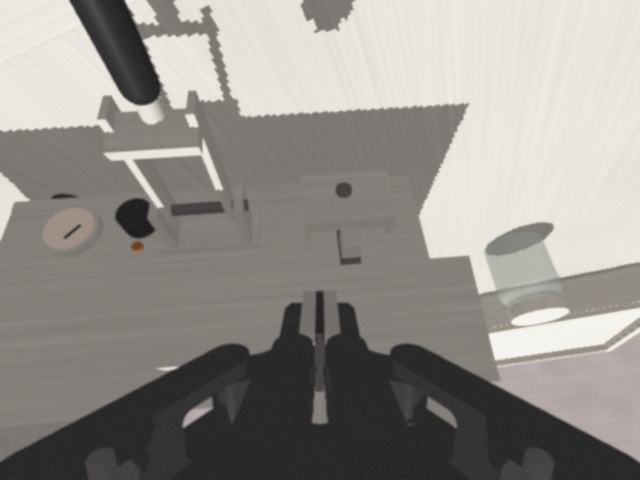

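View pics/s6.png

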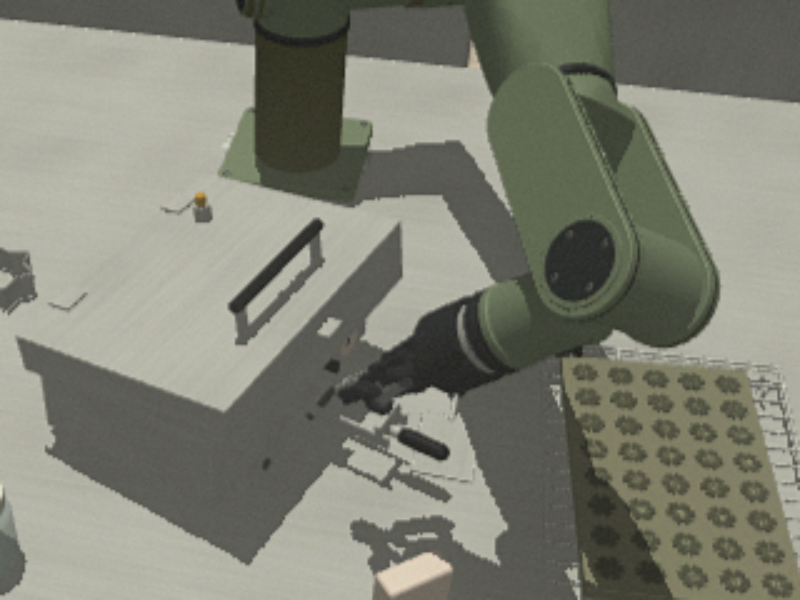

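Wrist view: the tab is at (350,245), just clear of the skirt edge. The guard box is at (350,210), and the shut fingers are to the left of the tab at column 320. The network puts the tab within 3 mm of the model, so I'll move in.

Request:
move_arm([
  [-0.05,0,-0.25,0],
  [-0.15,-0.4,-0.42,0],
  [-0.15,-0.4,-0.42,0],
  [0,0,0,0],
])

```text
t: 23.92
tcp_pos: [0.5997, 0.1232, 0.1092]
eef_rot: [3.022, 0.768, 1.133]
force: [0.0, 0.2, -0.4]
width: -0.002
```

```bash
python3 st.py
python3 - <<'E'
from h import *
p=shot('wrist','w3.png')
print([ (w(p,x['position']).round(3),x['confidence']) for x in optics.mark_of(p,'catch_tab')])
E
```

```text
t 23.925 tcp [0.5997 0.1232 0.1092] rot [3.022 0.768 1.133] q [ 0.356  0.75   1.219 -0.608  1.67   0.842] F [ 0.   0.2 -0.4]
frame xyz mm -166.0 69.2 109.2 tilt 44.4 az rel to x_f 4.8 toolY in frame [0.   1.   0.09]
[(array([0.613, 0.078, 0.08 ]), 0.59)]
```

View pics/w3.png

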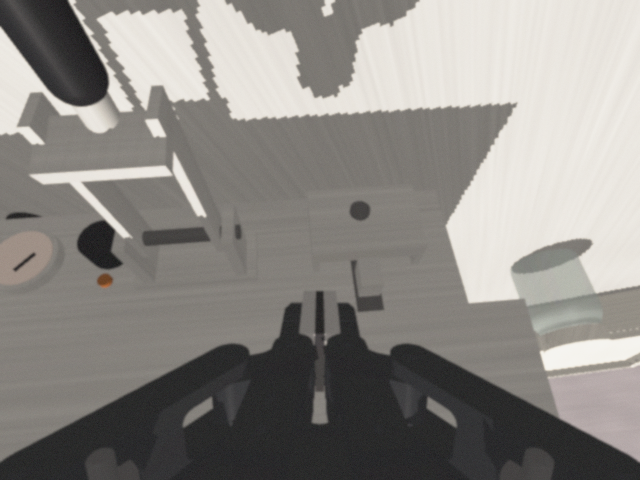

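Request:
move_arm([
  [-0.13,-0.38,-0.43,0],
  [-0.13,-0.38,-0.43,0],
  [0,0,0,0],
])

```text
t: 24.4
tcp_pos: [0.5906, 0.0938, 0.0763]
eef_rot: [3.019, 0.766, 1.131]
force: [-0.5, -0.7, -1.1]
width: 0.001
```

```bash
python3 st.py
python3 - <<'E'
from h import *
p=shot('wrist','w4.png')
print([ (w(p,x['position']).round(3),x['confidence']) for x in optics.mark_of(p,'catch_tab')])
E
```

```text
t 24.4 tcp [0.5906 0.0938 0.0763] rot [3.019 0.766 1.131] q [ 0.322  0.753  1.294 -0.622  1.587  0.863] F [-0.5 -0.7 -1.1]
frame xyz mm -135.3 70.7 76.3 tilt 44.3 az rel to x_f 5.0 toolY in frame [0.   1.   0.09]
[]
```

View pics/w4.png

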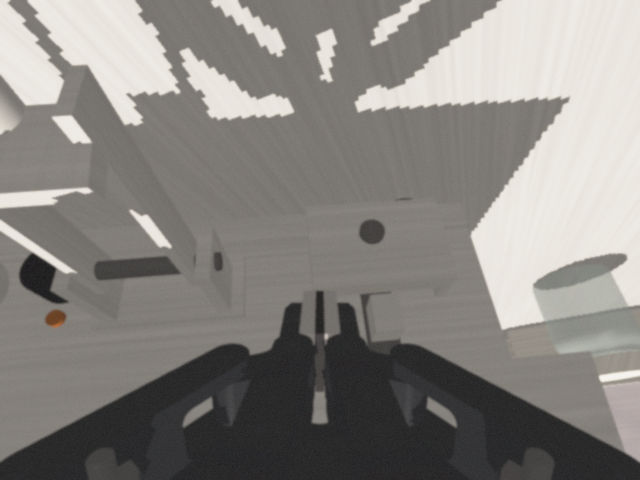

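Request:
move_arm([
  [0.14,-0.05,0,0],
  [0.14,-0.05,0,0],
  [0.14,-0.05,0,0],
  [0,0,0,0],
])

```text
t: 25.0
tcp_pos: [0.6095, 0.0884, 0.0778]
eef_rot: [3.013, 0.763, 1.129]
force: [1.0, 3.3, 3.2]
width: 0.001
```

```bash
python3 st.py
```

```text
t 25.0 tcp [0.6095 0.0884 0.0778] rot [3.013 0.763 1.129] q [ 0.307  0.774  1.251 -0.63   1.592  0.842] F [1.  3.3 3.2]
frame xyz mm -136.7 90.4 77.8 tilt 44.2 az rel to x_f 5.3 toolY in frame [0.   1.   0.09]
```

Run:
```python
from h import *
p=shot('wrist','w5.png')
```

```text
(no output)
```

View pics/w5.png

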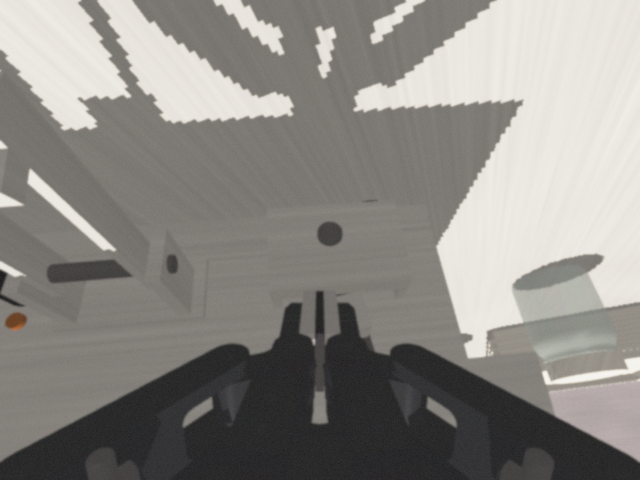

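Run:
```python
import cv2
a=cv2.imread('pics/w4.png')[260:380,270:470];b=cv2.imread('pics/w5.png')[260:380,270:470]
o=cv2.convertScaleAbs(cv2.vconcat([cv2.resize(x,None,fx=2.5,fy=2.5,interpolation=cv2.INTER_CUBIC) for x in(a,b)]),alpha=1.6)
cv2.imwrite('pics/c5.png',o)
```

```text
(no output)
```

View pics/c5.png

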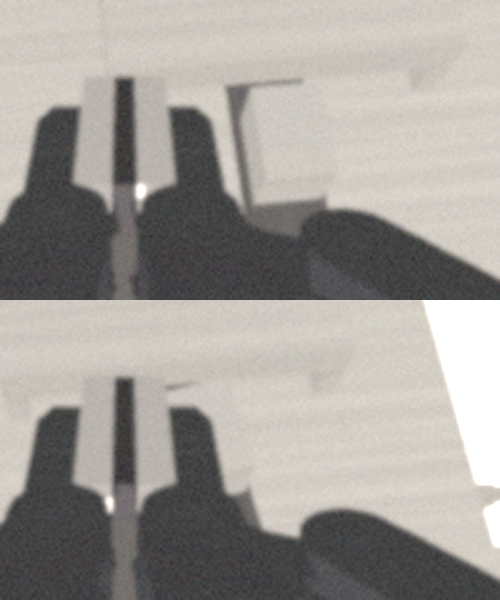

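Request:
move_arm([
  [0.14,-0.05,0,0],
  [0.14,-0.05,0,0],
  [0,0,0,0],
])

```text
t: 25.42
tcp_pos: [0.619, 0.0835, 0.0762]
eef_rot: [3.018, 0.766, 1.13]
force: [-0.2, 1.9, 0.8]
width: -0.002
```

```bash
python3 st.py;  python3 - <<'E'
from h import *
p=shot('wrist','w6.png')
o=cv2.convertScaleAbs(cv2.resize(p['image'][240:380,250:450],None,fx=3,fy=3),alpha=1.6);cv2.imwrite('pics/c6.png',o)
E
```

```text
t 25.425 tcp [0.619  0.0835 0.0762] rot [3.018 0.766 1.13 ] q [ 0.296  0.791  1.226 -0.634  1.597  0.827] F [-0.2  1.9  0.8]
frame xyz mm -135.3 101.0 76.2 tilt 44.3 az rel to x_f 5.0 toolY in frame [0.   1.   0.09]
```

View pics/c6.png

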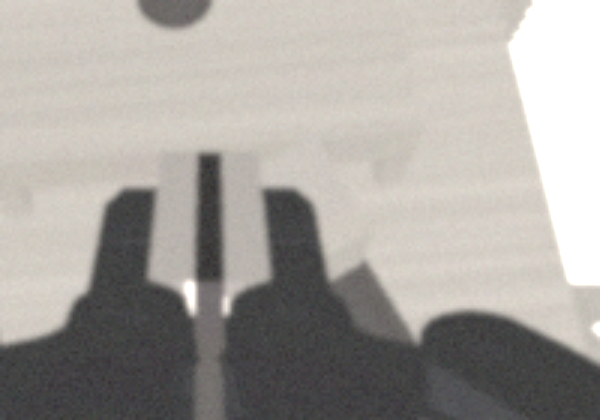

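Request:
move_arm([
  [0.06,-0.02,0,0],
  [0,0,0,0],
])

```text
t: 25.72
tcp_pos: [0.621, 0.0828, 0.0761]
eef_rot: [3.019, 0.766, 1.131]
force: [-0.4, 0.3, -0.6]
width: 0.005
```

Request:
move_arm([
  [-0.12,0.04,0,0],
  [-0.12,0.04,0,0],
  [0.1,0.35,0.4,0],
  [0.13,0.38,0.43,0],
  [0.13,0.38,0.43,0],
])

```text
t: 26.35
tcp_pos: [0.6263, 0.1313, 0.128]
eef_rot: [3.017, 0.765, 1.13]
force: [0.3, 0.4, -1.0]
width: -0.003
```

```bash
python3 st.py;  python3 - <<'E'
from h import *
p=shot('wrist','w7.png')
print([ (w(p,x['position']).round(3),x['confidence']) for x in optics.mark_of(p,'catch_tab')])
E
```

```text
t 26.35 tcp [0.6263 0.1313 0.128 ] rot [3.017 0.765 1.13 ] q [ 0.354  0.778  1.127 -0.615  1.717  0.805] F [ 0.3  0.4 -1. ]
frame xyz mm -182.8 91.4 128.0 tilt 44.3 az rel to x_f 5.1 toolY in frame [0.   1.   0.09]
[(array([0.63 , 0.075, 0.074]), 0.96)]
```

View pics/w7.png

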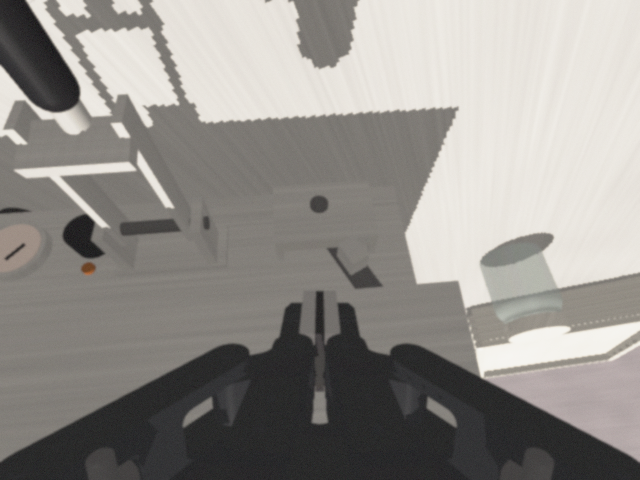

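The tab has moved about 18 mm (catch about 0.45 rad). Next I'll raise the lid by pushing the skirt's lower edge up and back with the tilted fingers, at frame y ≈ 50.

```bash
cat > plan.py <<'E'
import numpy as np
th=-1.921;c,s=np.cos(th),np.sin(th)
def W(x,y,z): return np.array([.4777+c*x+(-s)*y,-.009+s*x+c*y,z])
def tcp(t,y=.05,ss=.022,ex=0):
    x=-.254*np.cos(t)-.040*np.sin(t)+.115; z=-.040*np.cos(t)+.254*np.sin(t)+.110
    k=.7071
    return W(x-k*(.011-ex)+ss*k, y, z-k*(.011-ex)-ss*k)
if __name__=='__main__':
    a=W(-.1828,.0914,.128); pre=W(-.190,.05,.128); print('to pre',((pre-a)/.04).round(2))
    prev=W(-.190,.05,.128); p=tcp(.10); print('pre->in',((p-prev)/.04).round(2))
    prev=p
    for t in np.arange(.15,1.36,.0833):
        p=tcp(t); print(round(t,2),p.round(3),((p-prev)/.04).round(2)); prev=p
E
python3 plan.py
```

```text
to pre [-0.91  0.52  0.  ]
pre->in [-0.48 -1.32 -1.39]
0.15 [0.571 0.1   0.085] [0.   0.01 0.32]
0.23 [0.57  0.099 0.106] [-0.01 -0.02  0.53]
0.32 [0.57  0.097 0.128] [-0.02 -0.06  0.53]
0.4 [0.568 0.093 0.149] [-0.04 -0.1   0.52]
0.48 [0.566 0.087 0.169] [-0.05 -0.14  0.51]
0.57 [0.563 0.08  0.189] [-0.07 -0.18  0.5 ]
0.65 [0.56  0.071 0.208] [-0.08 -0.22  0.48]
0.73 [0.556 0.061 0.227] [-0.09 -0.26  0.46]
0.82 [0.552 0.049 0.244] [-0.11 -0.29  0.44]
0.9 [0.547 0.036 0.261] [-0.12 -0.32  0.41]
0.98 [0.542 0.022 0.276] [-0.13 -0.36  0.38]
1.07 [0.537 0.007 0.29 ] [-0.14 -0.38  0.35]
1.15 [ 0.531 -0.01   0.302] [-0.15 -0.41  0.31]
1.23 [ 0.524 -0.027  0.313] [-0.16 -0.43  0.27]
1.32 [ 0.518 -0.045  0.322] [-0.17 -0.45  0.23]
```

Request:
move_arm([
  [-0.91,0.52,0,0],
  [-0.16,-0.44,-0.46,0],
  [-0.16,-0.44,-0.46,0],
  [-0.16,-0.44,-0.46,0],
  [0,0,0,0],
])

```text
t: 27.08
tcp_pos: [0.5681, 0.0969, 0.0699]
eef_rot: [3.023, 0.769, 1.133]
force: [-0.5, 0.9, -0.4]
width: -0.0
```

```bash
python3 st.py;  python3 - <<'E'
from h import *
p=shot('wrist','w8.png')
E
```

```text
t 27.075 tcp [0.5681 0.0969 0.0699] rot [3.023 0.769 1.133] q [ 0.336  0.732  1.349 -0.614  1.57   0.891] F [-0.5  0.9 -0.4]
frame xyz mm -130.5 48.6 69.9 tilt 44.5 az rel to x_f 4.7 toolY in frame [0.01 1.   0.08]
```

View pics/w8.png

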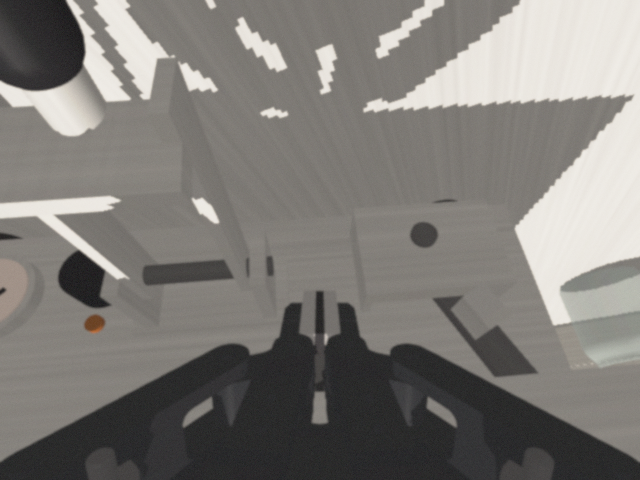

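Request:
move_arm([
  [0,0,0.3,0],
  [0,0,0.3,0],
  [0,0,0.3,0],
  [0,-0.02,0.3,0],
  [0,0,0,0],
])

```text
t: 27.75
tcp_pos: [0.572, 0.0982, 0.1224]
eef_rot: [3.012, 0.764, 1.127]
force: [0.6, 0.2, 0.1]
width: -0.0
```

```bash
python3 st.py;  python3 - <<'E'
from h import *
p=shot('scene'); cv2.imwrite('pics/s9.png',cv2.resize(p['image'][100:340,240:560],(800,600)))
print([ (w(p,x['position']).round(3),x['confidence']) for x in optics.mark_of(p,'lid_handle')])
E
```

```text
t 27.75 tcp [0.572  0.0982 0.1224] rot [3.012 0.764 1.127] q [ 0.337  0.663  1.335 -0.618  1.63   0.849] F [0.6 0.2 0.1]
frame xyz mm -133.0 51.8 122.4 tilt 44.2 az rel to x_f 5.3 toolY in frame [0.   1.   0.09]
[(array([ 0.766, -0.171, -0.002]), 0.65), (array([0.501, 0.05 , 0.241]), 0.59), (array([ 0.479, -0.012, -0.003]), 0.36)]
```

View pics/s9.png

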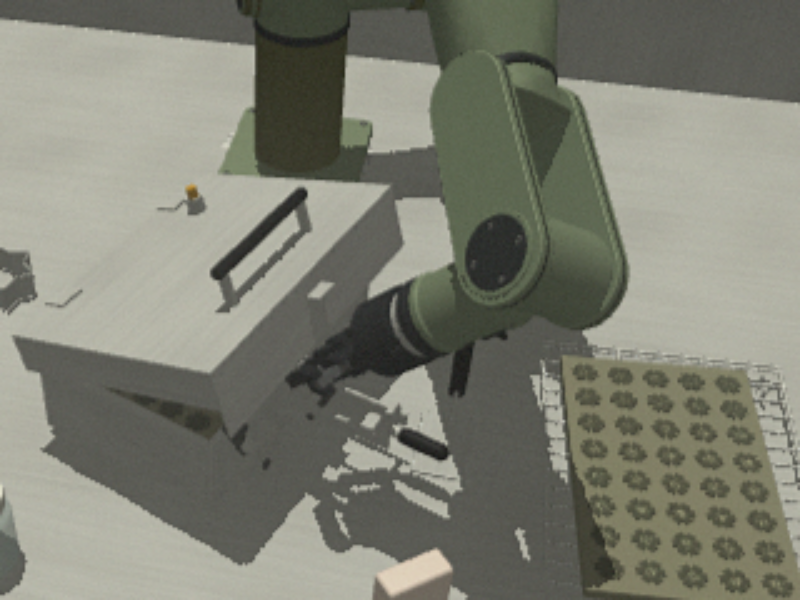

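The lid is past the catch (handle z 0.241) and the force is small. I'll carry on along the arc.

Request:
move_arm([
  [-0.04,-0.1,0.45,0],
  [-0.05,-0.14,0.45,0],
  [-0.06,-0.17,0.45,0],
  [-0.07,-0.2,0.45,0],
  [-0.08,-0.22,0.43,0],
])

```text
t: 28.48
tcp_pos: [0.5594, 0.0659, 0.21]
eef_rot: [3.016, 0.762, 1.132]
force: [1.6, 4.7, -0.7]
width: -0.001
```

```bash
python3 st.py;  python3 - <<'E'
from h import *
p=shot('scene'); cv2.imwrite('pics/s10.png',cv2.resize(p['image'][60:330,200:560],(800,600)))
E
```

```text
t 28.475 tcp [0.5594 0.0659 0.21  ] rot [3.016 0.762 1.132] q [ 0.297  0.513  1.369 -0.639  1.701  0.747] F [ 1.6  4.7 -0.7]
frame xyz mm -98.4 51.0 210.0 tilt 44.1 az rel to x_f 5.3 toolY in frame [0.   1.   0.09]
```

View pics/s10.png

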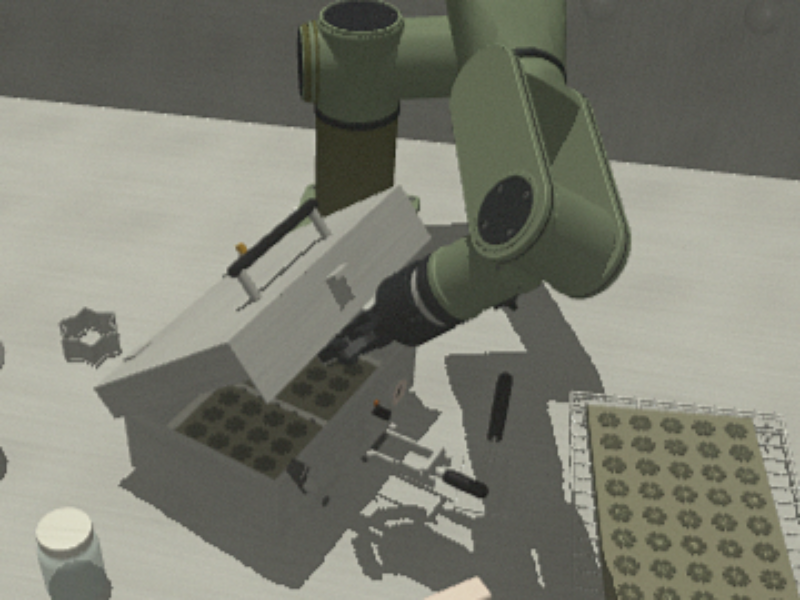

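Request:
move_arm([
  [-0.09,-0.26,0.46,0],
  [-0.11,-0.29,0.44,0],
  [-0.12,-0.32,0.41,0],
  [-0.13,-0.36,0.38,0],
  [0,0,0,0],
])

```text
t: 29.15
tcp_pos: [0.5408, 0.014, 0.2794]
eef_rot: [3.012, 0.765, 1.125]
force: [0.1, -0.8, 0.4]
width: 0.001
```

```bash
python3 st.py;  python3 - <<'E'
from h import *
p=shot('scene'); cv2.imwrite('pics/s11.png',cv2.resize(p['image'][60:330,200:560],(800,600)))
print([ (w(p,x['position']).round(3),x['confidence']) for x in optics.mark_of(p,'lid_handle')])
E
```

```text
t 29.15 tcp [0.5408 0.014  0.2794] rot [3.012 0.765 1.125] q [ 0.228  0.375  1.416 -0.676  1.736  0.642] F [ 0.1 -0.8  0.4]
frame xyz mm -43.3 51.4 279.4 tilt 44.3 az rel to x_f 5.2 toolY in frame [0.01 1.   0.09]
[(array([ 0.452, -0.075,  0.327]), 0.86), (array([0.392, 0.265, 0.01 ]), 0.67), (array([ 0.436, -0.112,  0.108]), 0.65)]
```

View pics/s11.png

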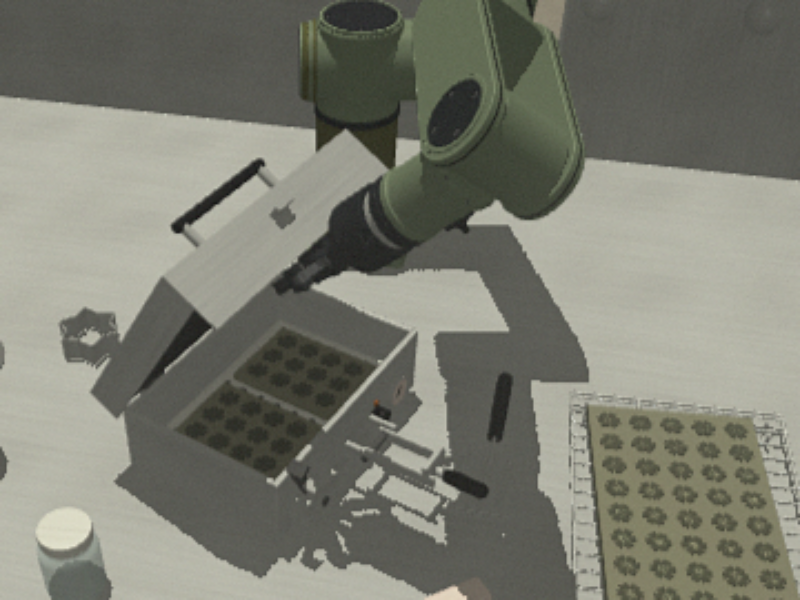

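Request:
move_arm([
  [-0.14,-0.38,0.35,0],
  [-0.15,-0.41,0.31,0],
  [-0.16,-0.43,0.27,0],
  [0,0,0,0],
])

```text
t: 29.75
tcp_pos: [0.5227, -0.035, 0.3165]
eef_rot: [3.012, 0.765, 1.124]
force: [-0.0, -0.8, -0.3]
width: 0.001
```

```bash
cat > la.py <<'E'
from h import *
import sys
for cam in ['scene','top']:
  p=shot(cam)
  if cam=='scene': cv2.imwrite('pics/'+sys.argv[1],cv2.resize(p['image'][60:330,200:560],(800,600)))
  for x in optics.mark_of(p,'lid_handle'):
    X=w(p,x['position']);th=-1.921
    d=X[:2]-[.4777,-.009]; xf=np.cos(th)*d[0]+np.sin(th)*d[1]-.115
    print(cam,X.round(3),round(x['confidence'],2),'lid',round(np.arctan2(X[2]-.11,-xf)-.343,3))
E
python3 st.py; python3 la.py s12.png
```

```text
t 29.75 tcp [ 0.5227 -0.035   0.3165] rot [3.012 0.765 1.124] q [ 0.156  0.276  1.466 -0.704  1.727  0.556] F [-0.  -0.8 -0.3]
frame xyz mm 9.0 51.2 316.5 tilt 44.3 az rel to x_f 5.2 toolY in frame [0.01 1.   0.09]
scene [ 0.434 -0.128  0.33 ] 0.77 lid 1.279
top [ 0.436 -0.129  0.332] 0.81 lid 1.282
```

View pics/s12.png

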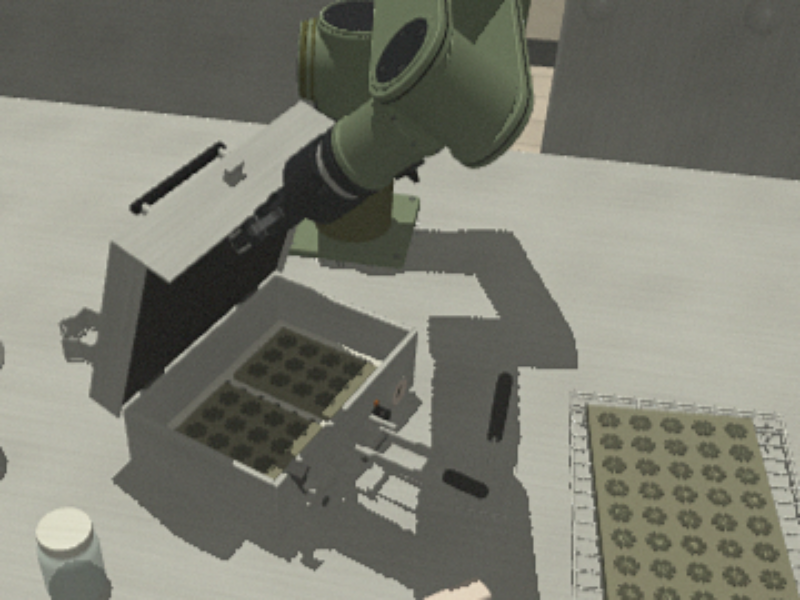

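Request:
move_arm([
  [-0.03,-0.09,0.04,0],
  [-0.03,-0.09,0.04,0],
  [0,0,0,0],
])

```text
t: 30.32
tcp_pos: [0.5204, -0.0403, 0.3172]
eef_rot: [3.017, 0.765, 1.131]
force: [0.4, 0.6, -0.8]
width: 0.003
```

```bash
python3 st.py; python3 la.py s13.png
```

```text
t 30.325 tcp [ 0.5204 -0.0403  0.3172] rot [3.017 0.765 1.131] q [ 0.147  0.268  1.475 -0.705  1.722  0.545] F [ 0.4  0.6 -0.8]
frame xyz mm 14.8 50.8 317.2 tilt 44.3 az rel to x_f 5.1 toolY in frame [0.   1.   0.09]
scene [ 0.434 -0.132  0.33 ] 0.8 lid 1.297
scene [ 0.438 -0.115  0.109] 0.42 lid -0.832
top [ 0.433 -0.13   0.335] 0.69 lid 1.291
top [ 0.768 -0.173 -0.   ] 0.53 lid -1.413
```

One more small push until it meets the stop.

Request:
move_arm([
  [-0.03,-0.09,0.04,0],
  [-0.03,-0.09,0.04,0],
  [0,0,0,0],
])

```text
t: 30.9
tcp_pos: [0.5187, -0.0452, 0.3193]
eef_rot: [3.019, 0.759, 1.135]
force: [3.1, 10.1, -2.8]
width: -0.003
```

```bash
python3 st.py; python3 la.py s14.png
```

```text
t 30.9 tcp [ 0.5187 -0.0452  0.3193] rot [3.019 0.759 1.135] q [ 0.138  0.256  1.482 -0.703  1.716  0.534] F [ 3.1 10.1 -2.8]
frame xyz mm 19.9 50.9 319.3 tilt 43.9 az rel to x_f 5.2 toolY in frame [0.   1.   0.09]
scene [ 0.433 -0.137  0.33 ] 0.89 lid 1.319
top [ 0.432 -0.136  0.333] 0.61 lid 1.318
```

At the stop (10 N). Now back out.

Request:
move_arm([
  [0.1,0.28,0,0],
  [0.2,0.56,0,0],
  [0.27,0.75,0.3,0],
  [0.3,0.85,0.4,0],
  [0.3,0.85,0.4,0],
])

```text
t: 31.72
tcp_pos: [0.5651, 0.0846, 0.3655]
eef_rot: [3.015, 0.766, 1.128]
force: [0.4, -0.1, -0.3]
width: 0.006
```

Request:
move_arm([
  [0.3,0.85,0.4,0],
  [0.3,0.85,0,0],
  [0,0,0,0],
  [0,0,0,0],
])

```text
t: 32.22
tcp_pos: [0.5887, 0.1515, 0.3804]
eef_rot: [3.017, 0.767, 1.13]
force: [0.5, -0.4, -0.6]
width: 0.002
```

```bash
python3 st.py; python3 la.py s15.png
python3 - <<'E'
from h import *
th=-1.921
for cam in ['scene','top','wrist']:
  p=shot(cam,cam+'9.png')
  for n in ['latch_grip','catch_tab','jar','bowl','timer','cutter','funnel','spatula_grip','hook']:
    print(cam,n,[(w(p,x['position']).round(3),round(x['confidence'],2)) for x in optics.mark_of(p,n)[:2]])
E
```

```text
t 32.225 tcp [0.5887 0.1515 0.3804] rot [3.017 0.767 1.13 ] q [ 0.398  0.538  0.98  -0.675  2.056  0.598] F [ 0.5 -0.4 -0.6]
frame xyz mm -188.8 49.2 380.4 tilt 44.4 az rel to x_f 5.0 toolY in frame [0.   1.   0.09]
scene [ 0.434 -0.132  0.33 ] 0.56 lid 1.299
top [ 0.43  -0.136  0.334] 0.75 lid 1.318
scene latch_grip [(array([0.564, 0.237, 0.053]), 0.81), (array([0.532, 0.489, 0.03 ]), 0.43)]
scene catch_tab [(array([0.631, 0.075, 0.076]), 0.54)]
scene jar [(array([ 0.766, -0.173,  0.001]), 0.61)]
scene bowl [(array([ 0.624, -0.388,  0.001]), 0.84)]
scene timer [(array([ 0.735,  0.249, -0.002]), 0.75)]
scene cutter [(array([ 0.371, -0.305, -0.002]), 0.6)]
scene funnel [(array([ 0.457, -0.486, -0.006]), 0.81)]
scene spatula_grip [(array([0.395, 0.268, 0.011]), 0.75)]
scene hook [(array([0.612, 0.066, 0.042]), 0.51), (array([ 0.627, -0.387,  0.001]), 0.15)]
top latch_grip [(array([0.565, 0.236, 0.052]), 0.61)]
top catch_tab [(array([0.633, 0.075, 0.075]), 0.69)]
top jar [(array([ 0.766, -0.174,  0.001]), 0.96)]
top bowl [(array([ 0.621, -0.388,  0.003]), 0.91), (array([ 0.476, -0.012, -0.002]), 0.23)]
top timer [(array([0.736, 0.246, 0.   ]), 0.68)]
top cutter [(array([ 0.366, -0.305, -0.002]), 0.67)]
top funnel [(array([ 0.454, -0.491,  0.   ]), 0.97)]
top spatula_grip [(array([0.398, 0.265, 0.009]), 0.68)]
top hook []
wrist latch_grip [(array([ 0.475, -0.003, -0.001]), 0.75)]
wrist catch_tab [(array([0.631, 0.073, 0.075]), 0.75)]
wrist jar [(array([ 0.759, -0.17 , -0.001]), 0.58)]
wrist bowl [(array([ 0.624, -0.389, -0.002]), 0.73)]
wrist timer []
wrist cutter []
wrist funnel [(array([0.629, 0.071, 0.077]), 0.3)]
wrist spatula_grip []
wrist hook []
```

View pics/s15.png

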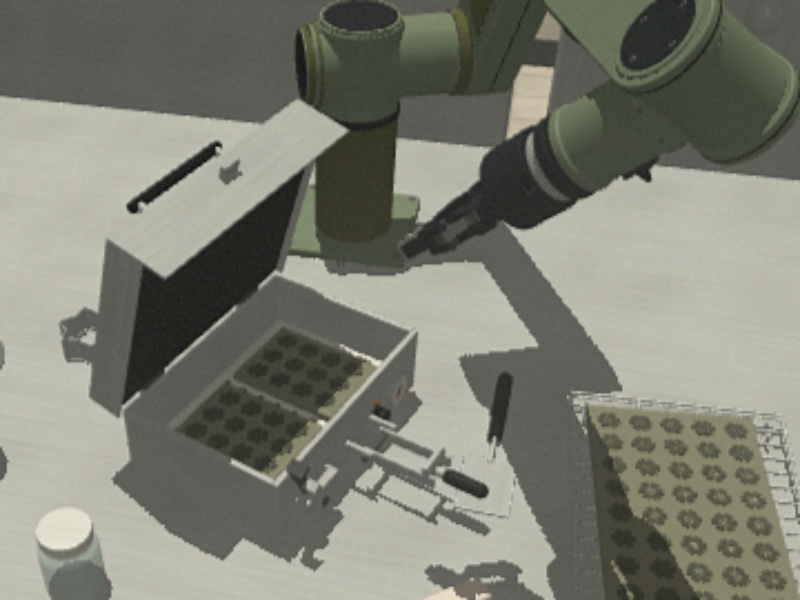

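View pics/wrist9.png

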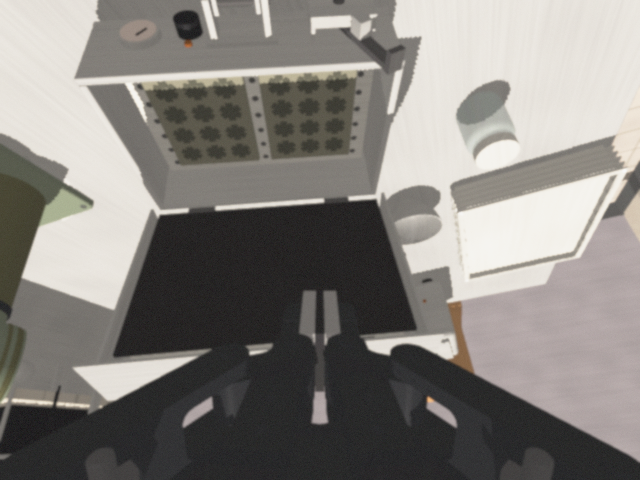

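The lid stands fully open, the latch is down, the catch is aside, the bystanders are unmoved and the robot is clear of everything. Handing in.

```bash
python3 -c "
from h import *
print(close_job())"
```

```text
the job is handed in; nothing more can be done
None
```

The steriliser is open and the job is handed in, after about 32 s of the 72 s. I did the steps in the order asked:
- **Latch:** I swung it out and down to about level, roughly 1.35 rad.
- **Lid crack:** I lifted the lid by its handle to about 0.135 rad, just short of where the safety catch stops it, and let go.
- **Catch:** I pushed it aside with the shut fingers tilted about 44°.
- **Lid:** I pushed it up under its front skirt to the stop, at about 10 N, and backed away.

The moves allow no tilting. I got the tilt by driving the arm to its full reach away from the steriliser, where the tool leans outwards and then keeps that lean.

**Last checks:**
- The lid reads 1.30 from one camera and 1.32 rad from the other. The stop is at 1.30, so the second is measurement error.
- The catch tab sits about 18 mm aside, about 0.45 rad.
- The latch grip is at z ≈ 52 mm, still level.
- The jar, bowl, timer, cutter, funnel and spatula are within about 4 mm of their first readings, which is measurement noise.
- The robot touches nothing, and the highest force I saw reported was about 11 N.

**Misreadings:** in some pictures the networks mistook one thing for another, such as a latch grip reported at the steriliser's origin. I set those aside after comparing them with the pictures.

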